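Set the stirrer speed with its edge thumbwheel and start it

ROBOT

A 7-joint arm with a two-finger parallel gripper is mounted at the origin on the work surface. World frame = base frame: x ahead of the robot, y to its left, z up, the work surface at z = 0. Lengths are in m, angles in rad, forces in N, time in s.
With the tool pointing down it reaches from about 0.425 to 0.875 m from the base axis. Payload 4.7 kg.
Tool frame: the origin (TCP) lies midway between the tips of the shut fingers; the grasp point (between the pads) lies 19 mm behind it; z points along the fingers, y is the line along which they close (so a half turn about z gives the same grasp; the last joint's range is limited). The gripper opens to 85 mm and grips with 20 to 120 N. Pads are 22 mm wide; open, the fingers measure 114 mm over their backs; the gripper's body (76 mm by 85 mm) begins 54 mm behind the grasp point. The pads swing forward as they close: fully open they stand 13 mm farther back than shut.
Start: joints at [1.288, 0.321, -0.07, 1.45, 0.023, 1.371, -0.057], TCP at [0.19, -0.622, 0.192] pointing down, gripper open.
Joint ranges: [-2.86, 2.86], [-0.3, 2.09], [-1.38, 1.24], [0.06, 2.45], [-1.56, 4.7], [0.09, 2.05], [-2.69, 2.69]. Speed limits (rad/s): [2.57, 2.57, 3.14, 3.14, 3.14, 3.14, 3.14].

INTERFACE

Orientations are given as a 3x3 rotation matrix whose columns are the frame's x, y, z axes.
In Python, from station import env, imaging gives the robot as it stands. The module is installed in compiled form; this text tells all that it offers.
- The arm moves only by the shell command python3 -m crank 'ROWS' [FORCE]. ROWS is JSON, one flat list of numbers, 5 for each row, row after row: the closure, from -1 (fully open) to 1 (shut), then the shift along the world's x, y, z as a fraction of full scale, then the turn about the world's z as a fraction of full scale. A call has exactly 8 rows; each row is the pose to reach, as a shift and turn from the pose commanded when the call began, turning the shorter way round; what a row does not reach only later rows make up. Full scale, the value 1, is 0.4 m for a shift and 180 degrees for a turn. A row lasts 1/12 s, in which the tool goes at most 41.7 mm and 7.16 degrees, less where a joint would pass 70% of its speed; a pose out of reach is approached as far as the arm can. A call with a number of a shift or a turn outside -1 to 1 is refused whole. A call with a gripper value outside its range is refused whole. The fingers move at their own pace and stop on an object; FORCE is the grip in N (left out, the last holds). Time passes only in rows, so rows that repeat a pose let the fingers close, or fill a call up. It gives the time, the measured TCP pose, the force, the opening and the grip force at its end, in the units of the state.
- env.observe(): the state, without advancing time (a new reading comes with each control period).
- imaging.get_image(name): name is "scene" or "top"; returns a dict with "pixels" (400x640x3 uint8, red, green, blue), "fov_y" (degrees; the focal length in pixels is half the picture's height over the tangent of half this angle, whatever the lens; pixels are square), "cx", "cy" (the principal point, pixels), "D" ([k1, k2, p1, p2, k3] as OpenCV has them; the pictures are not rectified), "xyz" and "orientation" of the camera in the world. Camera axes: x right, y up, looking along -z (the intrinsics and any distortion apply to the point x, -y, -z); pixel columns grow to the right and rows downward; lengths in m; the calibration is good to about 2 mm. A picture is of the moment at which its call begins. There is no depth.
- env.sign_off(): hands the job in; it is judged then, once.
The state is a dict: "t": time; "q": joint angles; "qvel": joint speeds; "effort": joint torques, N m; "tool_pos": TCP position; "orientation": TCP orientation; "wrist_force": force on the tool from outside, world axes, zero at the start; "wrist_torque": the same for the moment, N m; "grip_width": finger opening in m; "finger_force": force on a finger pad.
Only numpy, scipy, OpenCV 4.12 (cv2) and the standard library are available. Lean on these libraries where they do the work, as an engineer would, in place of code of your own. Each camera call takes 0.05 s, during which the arm holds its last target. There are 200 camera calls.

TASK

Set the stirring speed: gently roll the orange thumbwheel that pokes through the slot of the stirrer's deck until the red pointer stands inside the green band of the scale, and only then press the blue start button and let it come back up. Press the stirrer lightly (some 7 N on the wheel, never 12 N or more anywhere) and leave the beaker, the bottle and the dish where they are.

Things in the scene. Friction and masses are not known exactly. Their poses are not given: they have to be found in the camera images.
- stirrer: Fixed white laboratory stirrer, a flat box 170 (x) by 360 (y) by 65 mm high. Origin: centre of its underside, on the bench; z up; the flat deck is 65 mm above it. The +y half carries a round steel plate (148 mm diameter, 4 mm thick); the -y half the thumbwheel slot, the scale (at x = +58 mm, along y from -153 to -17 mm) and the start button.
- slot_mid (a point): Centre of the wheel's slot (15 mm along the stirrer's x by 42 mm along its y), at deck level. The orange wheel (22 mm radius, 12 mm wide, axle along the stirrer's x) has its top right above this point, 3 to 13 mm proud of the deck: how much differs each run and is not given, so feel for it. It is sprung: sinks 1 mm per 7 N, bottoms at 6 mm.
- wheel (a joint): Angle of the thumbwheel, rad; grows when its top is rolled towards the stirrer's +y; end stops at -2.6 and +2.6; starts at -2.2 to -1.6. One rad (22 mm at the rim) moves the pointer 25 mm, the same way as the wheel's top. It turns stiffly (about 3 N sideways at the rim), slips under too light a touch, and stays where it is left.
- pointer_mid (a point): Centre of the red pointer, an upright fin 14 mm (x) by 2.6 mm (y) standing out of the scale, that moves along the stirrer's y with the wheel. It hangs loosely in height: how high it stands differs each run and says nothing. It is only an indicator and is never handled.
- band_mid (a point): Middle of the green band on the scale, 10 mm long along the stirrer's y (5 mm either side of this point). Its place on the scale differs from run to run, always 34 to 75 mm on the +y side of the pointer's start.
- start_top (a point): Centre of the top face of the blue round start button (30 mm diameter) in its black housing on the deck; pressed straight down, sprung, 6 mm travel, about 8 N when fully down (counted as pressed from 3 mm, about 4 N).
- start (a joint): Travel of the start button, m: 0 up, 0.006 fully down.
- beaker: Empty glass beaker, 70 mm diameter, 70 mm high, standing on the stirrer's steel plate; origin at the centre of its underside. Leave alone.
- reagent: Amber bottle with black cap, 60 mm diameter, 130 mm high, on the bench beside the stirrer; origin at the centre of its underside. Leave alone.
- dish: White ceramic dish, 80 mm diameter, 25 mm high, on the bench beside the stirrer; origin at the centre of its underside. Leave alone.

How it is judged:
By the outcome, as a careful person would: the job done as asked, in the order asked, and still so for the second after the job is handed in, with the robot touching nothing.
It also fails if it takes over 72 s, if anything falls off the work surface, if the arm or the gripper's body presses on something with over 40 N, if the wrist force passes 120 N, or if a joint passes its speed limit or range.

## Working session

There is one attempt and no reset: what is moved stays moved. The work goes in short steps, Python scripts to look and compute and a shell command to move; the robot and the scene stay as the last step left them, time stands still between calls to the robot, and variables do not carry over. Pictures are saved under pics/ and viewed, at most 10 in all, crops included, and the job is handed in when it is done.

```bash
mkdir -p pics
python3 - <<'E'
from station import env, imaging
import cv2,numpy as np
s=env.observe(); print(s['t'],s['tool_pos'],s['orientation'],s['wrist_force'],s['grip_width'])
ims=[]
for n in("scene","top"):
    d=imaging.get_image(n); np.save(n+'.npy',d['pixels']); cv2.imwrite(f'pics/{n}0.png',d['pixels'][:,:,::-1])
    print(n,{k:d[k] for k in d if k!='pixels'})
E
```

```text
0.0 [ 0.18983282 -0.62100248  0.19129633] [[ 9.56284510e-01  2.92437140e-01 -6.74761684e-04]
 [ 2.92437901e-01 -9.56282706e-01  1.86038650e-03]
 [-1.01216821e-04 -1.97638468e-03 -9.99998042e-01]] [ 0.45809949 -0.24874627  0.8159171 ] 0.08536496599795616
scene {'fov_y': 56.490786904684285, 'cx': 323.92874802217517, 'cy': 193.06194331129623, 'D': array([0.00655718, 0.        , 0.        , 0.        , 0.        ]), 'xyz': array([1.01085503, 0.30257103, 0.6275015 ]), 'orientation': array([[-0.49216611, -0.63797723,  0.59224789],
       [ 0.87048721, -0.35682352,  0.3390118 ],
       [-0.00495383,  0.68239433,  0.73096746]])}
top {'fov_y': 47.834272871811784, 'cx': 324.3765289528421, 'cy': 199.21313133732536, 'D': array([0.00586997, 0.        , 0.        , 0.        , 0.        ]), 'xyz': array([0.43020724, 0.06677318, 1.20952252]), 'orientation': array([[ 0.0189093 ,  0.9902313 , -0.13814637],
       [-0.99973325,  0.01689356, -0.01574941],
       [-0.01326177,  0.13840733,  0.99028659]])}
```

View pics/scene0.png

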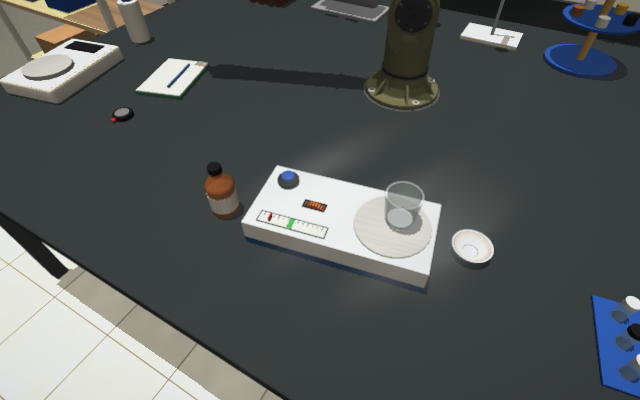

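View pics/top0.png

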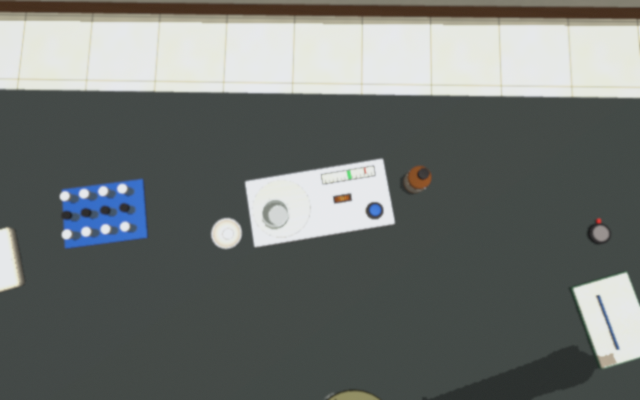

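The top view shows the stirrer with corners near (246,182), (383,159), (394,224) and (254,246). The wheel is at (343,198), the button at (375,210), the green band at (349,175) and the red pointer at (365,171). The bottle is at (418,180), by the -y end.

```bash
cat > h.py <<'E'
from station import env, imaging
import cv2,numpy as np
def ray(d,px):
    f=200/np.tan(np.radians(d['fov_y'])/2)
    K=np.array([[f,0,d['cx']],[0,f,d['cy']],[0,0,1]])
    u=cv2.undistortPoints(np.array([[px]],float),K,d['D'])[0,0]
    return d['orientation']@np.array([u[0],-u[1],-1])
def plane(d,px,z):
    r=ray(d,px); return d['xyz']+r*(z-d['xyz'][2])/r[2]
def hsv(d): return cv2.cvtColor(d['pixels'],cv2.COLOR_RGB2HSV)
def blobs(m,lo=3):
    n,_,st,c=cv2.connectedComponentsWithStats(m.astype(np.uint8))
    return [(c[i].round(2),st[i,4]) for i in range(1,n) if st[i,4]>=lo]
def cols(d,box):
    x0,y0,x1,y1=box; H=hsv(d).astype(int); h,s,v=H[...,0],H[...,1],H[...,2]
    b=np.zeros(h.shape,bool); b[y0:y1,x0:x1]=1
    return dict(red=b&((h<6)|(h>172))&(s>110)&(v>60),green=b&(h>45)&(h<80)&(s>90)&(v>60),
      blue=b&(h>100)&(h<130)&(s>120)&(v>60),orange=b&(h>=6)&(h<22)&(s>120)&(v>60))
E
python3 - <<'E'
from h import *
boxes=dict(top=(240,150,398,250),scene=(242,165,345,245))
P={}
for n in boxes:
    d=imaging.get_image(n)
    for k,m in cols(d,boxes[n]).items():
        b=sorted(blobs(m),key=lambda t:-t[1])[:3]
        for c,a in b: print(n,k,c,a,plane(d,c,.065).round(4))
    if n=='top':
        H=hsv(d); m=((H[...,2]>150)&(H[...,1]<60)).astype(np.uint8); m[:,:243]=0;m[:,400:]=0;m[:150]=0;m[252:]=0
        cs,_=cv2.findContours(m,0,2); c=max(cs,key=cv2.contourArea)
        box=cv2.boxPoints(cv2.minAreaRect(c)); Q=[plane(d,p,.065) for p in box]
        print(box.round(1).tolist(),np.round(Q,4).tolist(),[np.linalg.norm(Q[i]-Q[i-1]).round(4) for i in range(4)])
        Q=np.array(Q);print('center',Q.mean(0), [np.degrees(np.arctan2(*(Q[i]-Q[i-1])[[1,0]])).round(2) for i in range(4)])
E
```

```text
top green [348.82 174.41] 17 [0.6556 0.0231 0.065 ]
top blue [374.65 209.58] 118 [ 0.5654 -0.0438  0.065 ]
top orange [341.89 198.03] 66 [0.5937 0.0402 0.065 ]
[[243.0, 181.0], [383.79998779296875, 157.5], [394.79998779296875, 223.5], [254.0, 247.0]] [[0.6338, 0.2961, 0.065], [0.7015, -0.0668, 0.065], [0.5306, -0.0948, 0.065], [0.4648, 0.2607, 0.065]] [np.float64(0.1727), np.float64(0.3692), np.float64(0.1732), np.float64(0.3616)]
center [0.5826624  0.09878552 0.065     ] [np.float64(11.81), np.float64(-79.43), np.float64(-170.7), np.float64(100.49)]
scene red [269.67 216.17] 18 [ 0.6607 -0.0205  0.065 ]
scene green [290.27 222.65] 40 [0.6546 0.0235 0.065 ]
scene blue [287.09 175.02] 93 [ 0.5475 -0.0543  0.065 ]
scene blue [265.92 243.58] 12 [0.7175 0.0112 0.065 ]
scene orange [314.94 205.38] 110 [0.5933 0.0426 0.065 ]
```

```bash
cat >> h.py <<'E'
Rs=np.array([[np.cos(a),-np.sin(a),0],[np.sin(a),np.cos(a),0],[0,0,1]]) if (a:=np.radians(10.0)) else 0
C=np.array([.583,.098,0])
def tri(d1,p1,d2,p2):
    A=[];b=[]
    for d,p in((d1,p1),(d2,p2)):
        r=ray(d,p);r/=np.linalg.norm(r);M=np.eye(3)-np.outer(r,r);A.append(M);b.append(M@d['xyz'])
    return np.linalg.lstsq(np.vstack(A),np.hstack(b),rcond=None)[0]
def loc(p): return Rs.T@(p-C)
def scale(d,px):  # onto stirrer plane x'=0.058 
    r=Rs.T@ray(d,px);o=loc(d['xyz']);return o+r*(.058-o[0])/r[0]
E
python3 - <<'E'
from h import *
d1=imaging.get_image('top');d2=imaging.get_image('scene')
a,b=cols(d1,(240,150,398,250)),cols(d2,(242,165,345,240))
H=hsv(d1).astype(int);p=d1['pixels'].astype(int)
m=np.zeros(H.shape[:2],bool);m[162:182,355:376]=1;m&=(p[...,0]-p[...,1]>40)
print('top red',blobs(m))
a['red']=m
big=lambda m:max(blobs(m),key=lambda t:t[1])[0]
for k in a:
    t=tri(d1,big(a[k]),d2,big(b[k]));print(k,t.round(4),loc(t).round(4))
print('pointer, fixed x',scale(d2,big(b['red'])).round(4),'band',scale(d2,big(b['green'])).round(4))
print('bottle cap',loc(plane(d1,(423,174),.13)),plane(d1,(423,174),.13))
E
```

```text
top red [(array([364.67, 170.17]), np.int32(6))]
red [ 0.6656 -0.0167  0.0725] [ 0.0614 -0.1273  0.0725]
green [0.6546 0.0232 0.0649] [ 0.0575 -0.0861  0.0649]
blue [ 0.5632 -0.042   0.0841] [-0.0438 -0.1345  0.0841]
orange [0.5932 0.0413 0.0643] [ 0.0002 -0.0576  0.0643]
pointer, fixed x [ 0.058  -0.1289  0.0679] band [ 0.058  -0.0856  0.0656]
bottle cap [ 0.018908   -0.25960445  0.13      ] [ 0.64670059 -0.15437714  0.13      ]
```

```bash
python3 -m crank '[1,0.5,0.825,0,-0.04, 1,0.5,0.825,0,-0.04, 1,0.5,0.825,0,-0.04, 1,0.5,0.825,0,-0.04, 1,0.5,0.825,0,-0.04, 1,0.5,0.825,0,-0.04, 1,0.5,0.825,0,-0.04, 1,0.5,0.825,0,-0.04]' 20; python3 -m crank '[1,0.5,0.8,0,0, 1,0.5,0.8,0,0, 1,0.5,0.8,0,0, 1,0.5,0.8,0,0, 1,0.5,0.8,0,0, 1,0.5,0.8,0,0, 1,0.5,0.8,0,0, 1,0.5,0.8,0,0]'
```

```text
t: 0.97
tool_pos: [0.3635, -0.3347, 0.1927]
orientation: [[0.985, 0.17, 0.0], [0.17, -0.985, -0.001], [0.0, 0.001, -1.0]]
wrist_force: [0.3, 0.1, -0.5]
grip_width: 0.0003
finger_force: 0.0
t: 1.63
tool_pos: [0.5403, -0.0522, 0.1929]
orientation: [[0.985, 0.17, 0.001], [0.17, -0.985, -0.001], [0.001, 0.001, -1.0]]
wrist_force: [0.8, -0.2, 0.4]
grip_width: -0.0001
finger_force: 0.0
```

```bash
python3 -m crank '[1,0.135,0.214,0,0, 1,0.135,0.214,0,0, 1,0.135,0.214,-0.2,0, 1,0.135,0.214,-0.2,0, 1,0.135,0.214,-0.2,0, 1,0.135,0.214,-0.2,0, 1,0.135,0.214,-0.2,0, 1,0.135,0.214,-0.2,0]'; python3 -c "
from h import *
s=env.observe();print(loc(s['tool_pos']),s['tool_pos'],s['wrist_force'])
d=imaging.get_image('scene');cv2.imwrite('pics/s1.png',cv2.resize(d['pixels'][150:260,230:370,::-1],None,fx=5,fy=5))"
```

```text
t: 2.3
tool_pos: [0.5952, 0.0307, 0.1152]
orientation: [[0.986, 0.169, 0.004], [0.169, -0.986, -0.001], [0.004, 0.001, -1.0]]
wrist_force: [-0.2, -0.5, 0.5]
grip_width: -0.0002
finger_force: 0.0
[ 0.00028505 -0.06843811  0.11522932] [0.59516487 0.03065112 0.11522932] [-0.20408245 -0.49982258  0.480323  ]
```

View pics/s1.png

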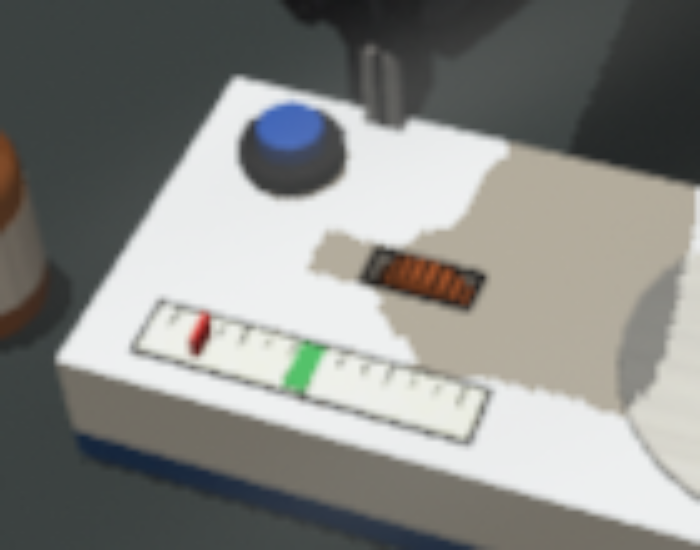

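The crop shows the closed fingertips, at (385,125), to be thin along the stroke. The slot runs from (365,265) to (480,290), the pointer is at (200,333) and the band at (303,368). I'll turn the tool 90° so the 22 mm pad width lies along the stroke.

```bash
python3 -c "
from h import *
print(env.observe()['q'].round(3))"
```

```text
[ 0.452  0.319 -0.656  1.675  0.208  1.213 -1.654]
```

```bash
python3 -m crank '[1,0,0,0,0.3, 1,0,0,0,0.3, 1,0,0,0,0.3, 1,0,0,0,0.3, 1,0,0,0,0.3, 1,0,0,0,0.3, 1,0,0,0,0.3, 1,0,0,0,0.3]'; python3 -m crank '[1,0,0,-0.03,0.2, 1,0,0,-0.03,0.2, 1,0,0,-0.06,0.2, 1,0,0,-0.06,0.2, 1,0,0,-0.07,0.2, 1,0,0,-0.07,0.2, 1,0,0,-0.07,0.2, 1,0,0,-0.07,0.2]';python3 -c "
from h import *
s=env.observe();print(loc(s['tool_pos']),s['tool_pos'],s['wrist_force'],s['q'].round(2))"
```

```text
t: 3.02
tool_pos: [0.5947, 0.0307, 0.1147]
orientation: [[0.438, 0.899, 0.003], [0.899, -0.438, -0.001], [0.001, 0.004, -1.0]]
wrist_force: [0.8, -0.1, 0.6]
grip_width: -0.0003
finger_force: 0.0
t: 3.68
tool_pos: [0.5942, 0.0311, 0.0857]
orientation: [[-0.166, 0.986, 0.002], [0.986, 0.166, -0.001], [-0.001, 0.002, -1.0]]
wrist_force: [0.6, 0.8, 0.1]
grip_width: -0.0
finger_force: 0.0
[-0.00054972 -0.06786001  0.08566543] [0.5942424  0.03107548 0.08566543] [0.5948327  0.81674491 0.09882491] [ 0.64  0.42 -0.91  1.7   0.36  1.19 -0.19]
```

```bash
cat > chk.py <<'E'
from h import *
import sys
s=env.observe(); f=s['wrist_force']; print('   z %.4f Fz %.1f'%(s['tool_pos'][2],f[2]),loc(s['tool_pos']).round(4),f.round(1)); sys.exit(int(abs(f[2])>2.2))
E
python3 -m crank '[1,0,0.005,-0.005,0, 1,0,0.005,-0.01,0, 1,0,0.005,-0.016,0, 1,0,0.005,-0.016,0, 1,0,0.005,-0.016,0, 1,0,0.005,-0.016,0, 1,0,0.005,-0.016,0, 1,0,0.005,-0.016,0]' >/dev/null; python3 chk.py &&
python3 -m crank '[1,0,0,-0.001,0, 1,0,0,-0.002,0, 1,0,0,-0.002,0, 1,0,0,-0.002,0, 1,0,0,-0.002,0, 1,0,0,-0.002,0, 1,0,0,-0.002,0, 1,0,0,-0.002,0]' >/dev/null; python3 chk.py &&
python3 -m crank '[1,0,0,-0.001,0, 1,0,0,-0.002,0, 1,0,0,-0.002,0, 1,0,0,-0.002,0, 1,0,0,-0.002,0, 1,0,0,-0.002,0, 1,0,0,-0.002,0, 1,0,0,-0.002,0]' >/dev/null; python3 chk.py &&
python3 -m crank '[1,0,0,-0.001,0, 1,0,0,-0.002,0, 1,0,0,-0.002,0, 1,0,0,-0.002,0, 1,0,0,-0.002,0, 1,0,0,-0.002,0, 1,0,0,-0.002,0, 1,0,0,-0.002,0]' >/dev/null; python3 chk.py &&
python3 -m crank '[1,0,0,-0.001,0, 1,0,0,-0.002,0, 1,0,0,-0.002,0, 1,0,0,-0.002,0, 1,0,0,-0.002,0, 1,0,0,-0.002,0, 1,0,0,-0.002,0, 1,0,0,-0.002,0]' >/dev/null; python3 chk.py
```

```text
z 0.0781 Fz 0.4 [-0.0007 -0.0651  0.0781] [-0.2 -0.2  0.4]
   z 0.0773 Fz 0.0 [-0.0008 -0.0651  0.0773] [ 0.4 -0.9  0. ]
   z 0.0765 Fz 0.1 [-0.0008 -0.0652  0.0765] [ 0.5 -0.2  0.1]
   z 0.0757 Fz -0.0 [-0.0008 -0.0652  0.0757] [-0.2 -0.1 -0. ]
   z 0.0748 Fz 0.6 [-0.0008 -0.0651  0.0748] [-0.1  0.7  0.6]
```

```bash
python3 -m crank '[1,0,0,-0.001,0, 1,0,0,-0.002,0, 1,0,0,-0.002,0, 1,0,0,-0.002,0, 1,0,0,-0.002,0, 1,0,0,-0.002,0, 1,0,0,-0.002,0, 1,0,0,-0.002,0]' >/dev/null; python3 chk.py &&
python3 -m crank '[1,0,0,-0.001,0, 1,0,0,-0.002,0, 1,0,0,-0.002,0, 1,0,0,-0.002,0, 1,0,0,-0.002,0, 1,0,0,-0.002,0, 1,0,0,-0.002,0, 1,0,0,-0.002,0]' >/dev/null && python3 chk.py &&
python3 -m crank '[1,0,0,-0.001,0, 1,0,0,-0.002,0, 1,0,0,-0.002,0, 1,0,0,-0.002,0, 1,0,0,-0.002,0, 1,0,0,-0.002,0, 1,0,0,-0.002,0, 1,0,0,-0.002,0]' >/dev/null && python3 chk.py &&
python3 -m crank '[1,0,0,-0.001,0, 1,0,0,-0.002,0, 1,0,0,-0.002,0, 1,0,0,-0.002,0, 1,0,0,-0.002,0, 1,0,0,-0.002,0, 1,0,0,-0.002,0, 1,0,0,-0.002,0]' >/dev/null && python3 chk.py &&
python3 -m crank '[1,0,0,-0.001,0, 1,0,0,-0.002,0, 1,0,0,-0.002,0, 1,0,0,-0.002,0, 1,0,0,-0.002,0, 1,0,0,-0.002,0, 1,0,0,-0.002,0, 1,0,0,-0.002,0]' >/dev/null && python3 chk.py
```

```text
z 0.0741 Fz 0.4 [-0.0008 -0.0651  0.0741] [-0.5 -0.   0.4]
   z 0.0733 Fz -0.9 [-0.0008 -0.0651  0.0733] [ 0.6  1.3 -0.9]
   z 0.0725 Fz 1.0 [-0.0008 -0.0651  0.0725] [1.3 0.3 1. ]
   z 0.0717 Fz -0.3 [-0.0008 -0.0651  0.0717] [-0.4  0.1 -0.3]
   z 0.0708 Fz -0.4 [-0.0008 -0.0651  0.0708] [-0.1 -0.7 -0.4]
```

```bash
python3 -m crank '[1,0,0,-0.001,0, 1,0,0,-0.002,0, 1,0,0,-0.002,0, 1,0,0,-0.002,0, 1,0,0,-0.002,0, 1,0,0,-0.002,0, 1,0,0,-0.002,0, 1,0,0,-0.002,0]' >/dev/null; python3 chk.py &&
python3 -m crank '[1,0,0,-0.001,0, 1,0,0,-0.002,0, 1,0,0,-0.002,0, 1,0,0,-0.002,0, 1,0,0,-0.002,0, 1,0,0,-0.002,0, 1,0,0,-0.002,0, 1,0,0,-0.002,0]' >/dev/null && python3 chk.py &&
python3 -m crank '[1,0,0,-0.001,0, 1,0,0,-0.002,0, 1,0,0,-0.002,0, 1,0,0,-0.002,0, 1,0,0,-0.002,0, 1,0,0,-0.002,0, 1,0,0,-0.002,0, 1,0,0,-0.002,0]' >/dev/null && python3 chk.py &&
python3 -m crank '[1,0,0,-0.001,0, 1,0,0,-0.002,0, 1,0,0,-0.002,0, 1,0,0,-0.002,0, 1,0,0,-0.002,0, 1,0,0,-0.002,0, 1,0,0,-0.002,0, 1,0,0,-0.002,0]' >/dev/null && python3 chk.py
```

```text
z 0.0701 Fz 0.3 [-0.0008 -0.0651  0.0701] [0.7 0.7 0.3]
   z 0.0693 Fz -0.7 [-0.0008 -0.0651  0.0693] [-0.6  0.1 -0.7]
   z 0.0685 Fz 0.6 [-0.0008 -0.0651  0.0685] [0.3 0.1 0.6]
   z 0.0677 Fz -0.1 [-0.0008 -0.0651  0.0677] [-0.3 -0.2 -0.1]
```

```bash
python3 -c "
from h import *
d=imaging.get_image('scene');cv2.imwrite('pics/s2.png',cv2.resize(d['pixels'][150:260,230:370,::-1],None,fx=5,fy=5,interpolation=cv2.INTER_CUBIC))
print(env.observe()['t'])
o=Rs@np.array([0,-.0576,.065])+C
print(o)"
```

```text
13.0667
[0.59300214 0.04127507 0.065     ]
```

View pics/s2.png

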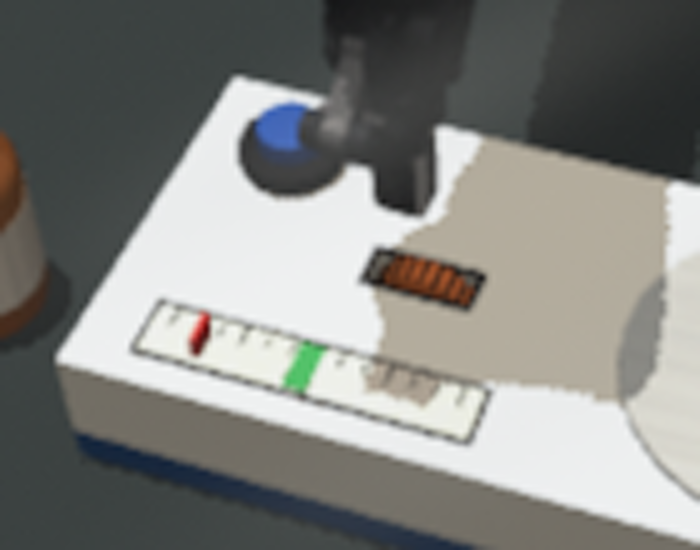

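```bash
cat >> h.py <<'E'
def proj(d,P):
    f=200/np.tan(np.radians(d['fov_y'])/2);K=np.array([[f,0,d['cx']],[0,f,d['cy']],[0,0,1.]])
    p=(d['orientation'].T@(np.asarray(P,float)-d['xyz']))*[1,-1,-1]
    return cv2.projectPoints(p.reshape(1,3),np.zeros(3),np.zeros(3),K,d['D'])[0].ravel()
E
python3 - <<'E'
from h import *
d=imaging.get_image('scene');t=imaging.get_image('top');s=env.observe()
for P in ([.59516,.03065,.11523],s['tool_pos'],[.593,.0413,.068]):
    p=proj(d,P);print(P,p.round(1),'crop',((p-[230,150])*5).round(),proj(t,P).round(1))
c=t['pixels'][150:250,300:400,::-1];cv2.imwrite('pics/t2.png',cv2.resize(c,None,fx=6,fy=6,interpolation=cv2.INTER_CUBIC))
E
```

```text
[0.59516, 0.03065, 0.11523] [308.5 186.4] crop [392. 182.] [346.3 194.6]
[0.5935043  0.03374971 0.06765752] [311.1 202.9] crop [405. 265.] [344.4 198. ]
[0.593, 0.0413, 0.068] [314.4 204.1] crop [422. 270.] [341.5 198.1]
```

View pics/t2.png

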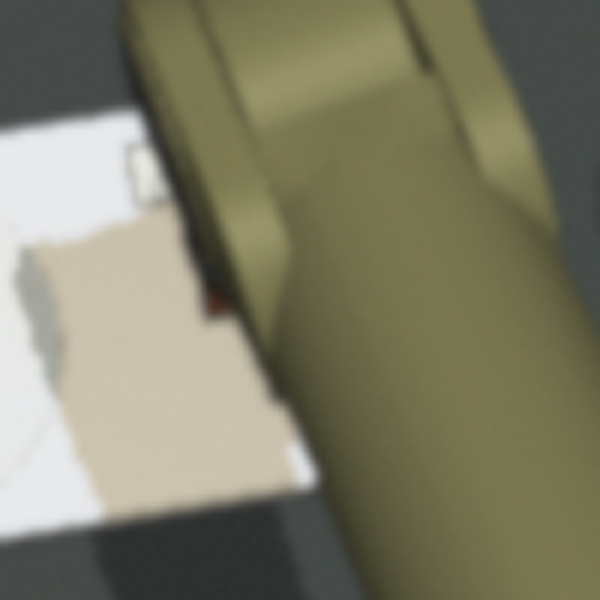

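The closed tip is at about crop (400,212) in the scene picture. The reported TCP projects to (405,265), so the visible tip sits about 30 mm higher than reported, and its shadow agrees. The top view is blocked by the arm. I'll keep feeling downward, in finer steps near deck level.

```bash
python3 -m crank '[1,0,0,-0.001,0, 1,0,0,-0.001,0, 1,0,0,-0.001,0, 1,0,0,-0.001,0, 1,0,0,-0.001,0, 1,0,0,-0.001,0, 1,0,0,-0.001,0, 1,0,0,-0.001,0]' >/dev/null; python3 chk.py &&
python3 -m crank '[1,0,0,-0.001,0, 1,0,0,-0.001,0, 1,0,0,-0.001,0, 1,0,0,-0.001,0, 1,0,0,-0.001,0, 1,0,0,-0.001,0, 1,0,0,-0.001,0, 1,0,0,-0.001,0]' >/dev/null && python3 chk.py &&
python3 -m crank '[1,0,0,-0.001,0, 1,0,0,-0.001,0, 1,0,0,-0.001,0, 1,0,0,-0.001,0, 1,0,0,-0.001,0, 1,0,0,-0.001,0, 1,0,0,-0.001,0, 1,0,0,-0.001,0]' >/dev/null && python3 chk.py &&
python3 -m crank '[1,0,0,-0.001,0, 1,0,0,-0.001,0, 1,0,0,-0.001,0, 1,0,0,-0.001,0, 1,0,0,-0.001,0, 1,0,0,-0.001,0, 1,0,0,-0.001,0, 1,0,0,-0.001,0]' >/dev/null && python3 chk.py &&
python3 -m crank '[1,0,0,-0.001,0, 1,0,0,-0.001,0, 1,0,0,-0.001,0, 1,0,0,-0.001,0, 1,0,0,-0.001,0, 1,0,0,-0.001,0, 1,0,0,-0.001,0, 1,0,0,-0.001,0]' >/dev/null && python3 chk.py &&
python3 -m crank '[1,0,0,-0.001,0, 1,0,0,-0.001,0, 1,0,0,-0.001,0, 1,0,0,-0.001,0, 1,0,0,-0.001,0, 1,0,0,-0.001,0, 1,0,0,-0.001,0, 1,0,0,-0.001,0]' >/dev/null && python3 chk.py &&
python3 -m crank '[1,0,0,-0.001,0, 1,0,0,-0.001,0, 1,0,0,-0.001,0, 1,0,0,-0.001,0, 1,0,0,-0.001,0, 1,0,0,-0.001,0, 1,0,0,-0.001,0, 1,0,0,-0.001,0]' >/dev/null && python3 chk.py
```

```text
z 0.0672 Fz -0.3 [-0.0008 -0.0651  0.0672] [-0.4 -0.4 -0.3]
   z 0.0669 Fz -0.0 [-0.0008 -0.0651  0.0669] [-0.2  1.  -0. ]
   z 0.0665 Fz 0.0 [-0.0008 -0.0651  0.0665] [ 1.  -0.8  0. ]
   z 0.0661 Fz 0.3 [-0.0008 -0.0651  0.0661] [0.7 0.3 0.3]
   z 0.0657 Fz -0.5 [-0.0008 -0.0652  0.0657] [-0.5 -0.1 -0.5]
   z 0.0653 Fz -0.2 [-0.0008 -0.0651  0.0653] [ 0.6 -0.5 -0.2]
   z 0.0648 Fz -0.5 [-0.0008 -0.0651  0.0648] [ 0.3 -0.4 -0.5]
```

```bash
python3 -m crank '[1,0,0,-0.005,0, 1,0,0,-0.01,0, 1,0,0,-0.015,0, 1,0,0,-0.02,0, 1,0,0,-0.02,0, 1,0,0,-0.02,0, 1,0,0,-0.02,0, 1,0,0,-0.02,0]' >/dev/null; python3 chk.py; python3 -c "
from h import *
d=imaging.get_image('scene');cv2.imwrite('pics/s3.png',cv2.resize(d['pixels'][165:235,265:345,::-1],None,fx=8,fy=8,interpolation=cv2.INTER_CUBIC))
s=env.observe();p=proj(d,s['tool_pos']);print((p-[265,165])*8,s['t'])"
```

```text
z 0.0570 Fz -0.1 [-0.0007 -0.0651  0.057 ] [-0.5  0.4 -0.1]
[369.62011549 331.85146242] 18.55
```

View pics/s3.png

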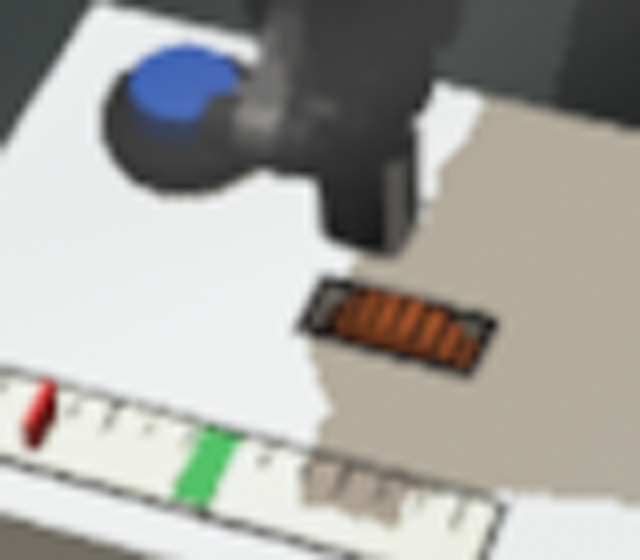

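The tip's bottom face is at about (370,235) in this crop, directly above the projected TCP at (370,332). That fits a purely vertical offset of about 35 mm: there is no contact below deck level, and the columns match. I'll descend 8 mm and then feel in small steps.

```bash
python3 -m crank '[1,0,0,-0.002,0, 1,0,0,-0.004,0, 1,0,0,-0.006,0, 1,0,0,-0.008,0, 1,0,0,-0.01,0, 1,0,0,-0.01,0, 1,0,0,-0.01,0, 1,0,0,-0.01,0]' >/dev/null; python3 chk.py &&
python3 -m crank '[1,0,0,-0.002,0, 1,0,0,-0.004,0, 1,0,0,-0.006,0, 1,0,0,-0.008,0, 1,0,0,-0.01,0, 1,0,0,-0.01,0, 1,0,0,-0.01,0, 1,0,0,-0.01,0]' >/dev/null; python3 chk.py &&
python3 -m crank '[1,0,0,-0.001,0, 1,0,0,-0.002,0, 1,0,0,-0.002,0, 1,0,0,-0.002,0, 1,0,0,-0.002,0, 1,0,0,-0.002,0, 1,0,0,-0.002,0, 1,0,0,-0.002,0]' >/dev/null && python3 chk.py &&
python3 -m crank '[1,0,0,-0.001,0, 1,0,0,-0.002,0, 1,0,0,-0.002,0, 1,0,0,-0.002,0, 1,0,0,-0.002,0, 1,0,0,-0.002,0, 1,0,0,-0.002,0, 1,0,0,-0.002,0]' >/dev/null && python3 chk.py &&
python3 -m crank '[1,0,0,-0.001,0, 1,0,0,-0.002,0, 1,0,0,-0.002,0, 1,0,0,-0.002,0, 1,0,0,-0.002,0, 1,0,0,-0.002,0, 1,0,0,-0.002,0, 1,0,0,-0.002,0]' >/dev/null && python3 chk.py; python3 -c "
from h import *
d=imaging.get_image('scene');cv2.imwrite('pics/s4.png',cv2.resize(d['pixels'][165:235,265:345,::-1],None,fx=8,fy=8,interpolation=cv2.INTER_CUBIC))
s=env.observe();p=proj(d,s['tool_pos']);print((p-[265,165])*8,s['t'])"
```

```text
z 0.0529 Fz -0.0 [-0.0008 -0.0651  0.0529] [-0.4 -0.6 -0. ]
   z 0.0489 Fz -0.8 [-0.0008 -0.0652  0.0489] [ 0.1  0.3 -0.8]
   z 0.0481 Fz 0.3 [-0.0008 -0.0651  0.0481] [-0.2 -0.1  0.3]
   z 0.0472 Fz -0.4 [-0.0008 -0.0651  0.0472] [-0.3 -0.3 -0.4]
   z 0.0465 Fz 0.4 [-0.0008 -0.0651  0.0465] [ 0.8 -0.3  0.4]
[370.98553184 358.50847153] 21.9333
```

View pics/s4.png

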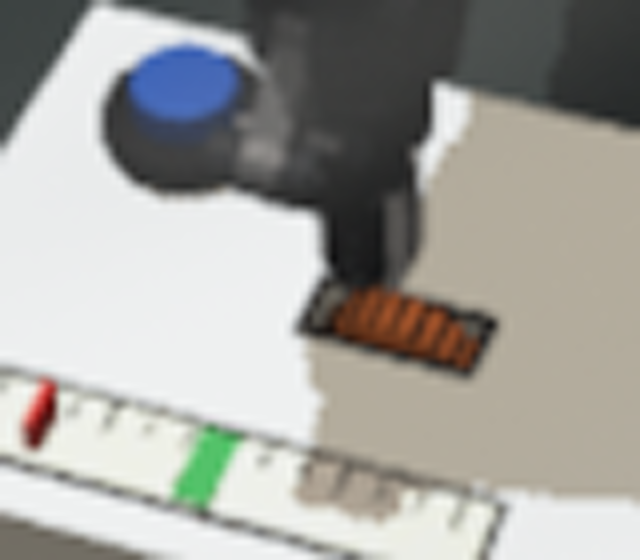

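The tip's bottom edge is now at about (345–400, 280), on the slot's back edge. It should overlay the wheel crown at about row 310–335, so there is still roughly 10–18 mm to go.

```bash
python3 -m crank '[1,0,0,-0.002,0, 1,0,0,-0.004,0, 1,0,0,-0.006,0, 1,0,0,-0.008,0, 1,0,0,-0.01,0, 1,0,0,-0.01,0, 1,0,0,-0.01,0, 1,0,0,-0.01,0]' >/dev/null; python3 chk.py &&
python3 -m crank '[1,0,0,-0.001,0, 1,0,0,-0.002,0, 1,0,0,-0.002,0, 1,0,0,-0.002,0, 1,0,0,-0.002,0, 1,0,0,-0.002,0, 1,0,0,-0.002,0, 1,0,0,-0.002,0]' >/dev/null && python3 chk.py &&
python3 -m crank '[1,0,0,-0.001,0, 1,0,0,-0.002,0, 1,0,0,-0.002,0, 1,0,0,-0.002,0, 1,0,0,-0.002,0, 1,0,0,-0.002,0, 1,0,0,-0.002,0, 1,0,0,-0.002,0]' >/dev/null && python3 chk.py &&
python3 -m crank '[1,0,0,-0.001,0, 1,0,0,-0.002,0, 1,0,0,-0.002,0, 1,0,0,-0.002,0, 1,0,0,-0.002,0, 1,0,0,-0.002,0, 1,0,0,-0.002,0, 1,0,0,-0.002,0]' >/dev/null && python3 chk.py &&
python3 -m crank '[1,0,0,-0.001,0, 1,0,0,-0.002,0, 1,0,0,-0.002,0, 1,0,0,-0.002,0, 1,0,0,-0.002,0, 1,0,0,-0.002,0, 1,0,0,-0.002,0, 1,0,0,-0.002,0]' >/dev/null && python3 chk.py &&
python3 -m crank '[1,0,0,-0.001,0, 1,0,0,-0.002,0, 1,0,0,-0.002,0, 1,0,0,-0.002,0, 1,0,0,-0.002,0, 1,0,0,-0.002,0, 1,0,0,-0.002,0, 1,0,0,-0.002,0]' >/dev/null && python3 chk.py &&
python3 -m crank '[1,0,0,-0.001,0, 1,0,0,-0.002,0, 1,0,0,-0.002,0, 1,0,0,-0.002,0, 1,0,0,-0.002,0, 1,0,0,-0.002,0, 1,0,0,-0.002,0, 1,0,0,-0.002,0]' >/dev/null && python3 chk.py; python3 -c "
from h import *
print(env.observe()['t'])"
```

```text
z 0.0425 Fz -0.1 [-0.0008 -0.0651  0.0425] [ 0.2 -0.3 -0.1]
   z 0.0416 Fz 0.5 [-0.0008 -0.0651  0.0416] [0.1 0.4 0.5]
   z 0.0409 Fz 0.8 [-0.0008 -0.0651  0.0409] [0.9 0.2 0.8]
   z 0.0401 Fz 0.7 [-0.0008 -0.0651  0.0401] [ 0.1 -0.7  0.7]
   z 0.0392 Fz -0.8 [-0.0008 -0.0651  0.0392] [ 0.8 -0.3 -0.8]
   z 0.0385 Fz 0.4 [-0.0008 -0.0652  0.0385] [0.1 1.  0.4]
   z 0.0376 Fz -0.4 [-0.0008 -0.0652  0.0376] [-0.1  0.7 -0.4]
26.6
```

```bash
python3 -m crank '[1,0,0,-0.001,0, 1,0,0,-0.002,0, 1,0,0,-0.002,0, 1,0,0,-0.002,0, 1,0,0,-0.002,0, 1,0,0,-0.002,0, 1,0,0,-0.002,0, 1,0,0,-0.002,0]' >/dev/null && python3 chk.py &&
python3 -m crank '[1,0,0,-0.001,0, 1,0,0,-0.002,0, 1,0,0,-0.002,0, 1,0,0,-0.002,0, 1,0,0,-0.002,0, 1,0,0,-0.002,0, 1,0,0,-0.002,0, 1,0,0,-0.002,0]' >/dev/null && python3 chk.py &&
python3 -m crank '[1,0,0,-0.001,0, 1,0,0,-0.002,0, 1,0,0,-0.002,0, 1,0,0,-0.002,0, 1,0,0,-0.002,0, 1,0,0,-0.002,0, 1,0,0,-0.002,0, 1,0,0,-0.002,0]' >/dev/null && python3 chk.py &&
python3 -m crank '[1,0,0,-0.001,0, 1,0,0,-0.002,0, 1,0,0,-0.002,0, 1,0,0,-0.002,0, 1,0,0,-0.002,0, 1,0,0,-0.002,0, 1,0,0,-0.002,0, 1,0,0,-0.002,0]' >/dev/null && python3 chk.py; python3 -c "
from h import *
d=imaging.get_image('scene');cv2.imwrite('pics/s5.png',cv2.resize(d['pixels'][165:235,265:345,::-1],None,fx=8,fy=8,interpolation=cv2.INTER_CUBIC))
s=env.observe();p=proj(d,s['tool_pos']);print((p-[265,165])*8,s['t'])"
```

```text
z 0.0369 Fz -0.5 [-0.0008 -0.0651  0.0369] [ 0.1 -1.3 -0.5]
   z 0.0361 Fz -0.2 [-0.0008 -0.0652  0.0361] [-0.8 -0.1 -0.2]
   z 0.0352 Fz 0.0 [-0.0008 -0.0651  0.0352] [-0.1  0.2  0. ]
   z 0.0345 Fz -0.3 [-0.0008 -0.0652  0.0345] [ 0.5  0.5 -0.3]
[372.31333733 388.54323385] 29.3167
```

View pics/s5.png

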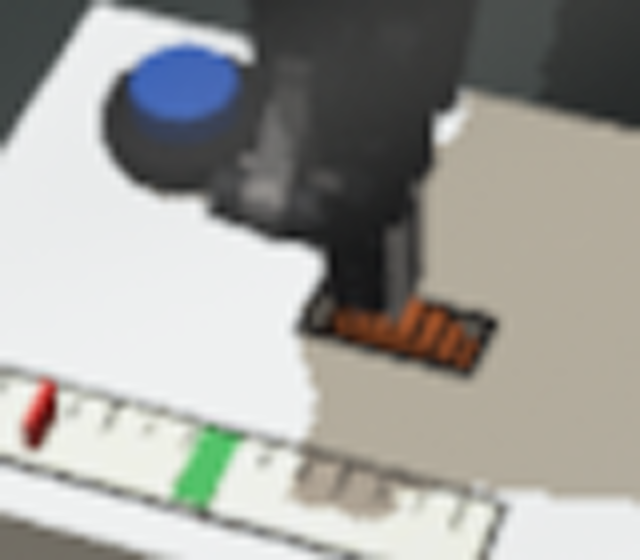

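The tip now hides the back half of the wheel, with its bottom edge at about row 305–315. It is nearly down, so I'll continue feeling.

```bash
python3 -m crank '[1,0,0,-0.001,0, 1,0,0,-0.002,0, 1,0,0,-0.002,0, 1,0,0,-0.002,0, 1,0,0,-0.002,0, 1,0,0,-0.002,0, 1,0,0,-0.002,0, 1,0,0,-0.002,0]' >/dev/null && python3 chk.py &&
python3 -m crank '[1,0,0,-0.001,0, 1,0,0,-0.002,0, 1,0,0,-0.002,0, 1,0,0,-0.002,0, 1,0,0,-0.002,0, 1,0,0,-0.002,0, 1,0,0,-0.002,0, 1,0,0,-0.002,0]' >/dev/null && python3 chk.py &&
python3 -m crank '[1,0,0,-0.001,0, 1,0,0,-0.002,0, 1,0,0,-0.002,0, 1,0,0,-0.002,0, 1,0,0,-0.002,0, 1,0,0,-0.002,0, 1,0,0,-0.002,0, 1,0,0,-0.002,0]' >/dev/null && python3 chk.py &&
python3 -m crank '[1,0,0,-0.001,0, 1,0,0,-0.002,0, 1,0,0,-0.002,0, 1,0,0,-0.002,0, 1,0,0,-0.002,0, 1,0,0,-0.002,0, 1,0,0,-0.002,0, 1,0,0,-0.002,0]' >/dev/null && python3 chk.py &&
python3 -m crank '[1,0,0,-0.001,0, 1,0,0,-0.002,0, 1,0,0,-0.002,0, 1,0,0,-0.002,0, 1,0,0,-0.002,0, 1,0,0,-0.002,0, 1,0,0,-0.002,0, 1,0,0,-0.002,0]' >/dev/null && python3 chk.py
```

```text
z 0.0337 Fz 0.2 [-0.0008 -0.0651  0.0337] [ 0.2 -0.3  0.2]
   z 0.0329 Fz -0.4 [-0.0008 -0.0652  0.0329] [-0.1  0.  -0.4]
   z 0.0321 Fz 0.0 [-0.0008 -0.0651  0.0321] [ 0.  -0.3  0. ]
   z 0.0314 Fz 1.9 [-0.0007 -0.0651  0.0314] [ 0.7 -0.2  1.9]
   z 0.0308 Fz 4.8 [-0.0006 -0.0652  0.0308] [-1.6 -0.4  4.8]
```

```bash
cat > meas.py <<'E'
from h import *
d=imaging.get_image('scene');c=cols(d,(242,195,345,245))
s=env.observe();print(s['t'],'loc',loc(s['tool_pos']).round(4),s['wrist_force'].round(1))
for k in('red','green'):
    b=blobs(c[k]); print(k,[(scale(d,x).round(4).tolist(),int(a)) for x,a in b])
E
python3 -m crank '[1,0,0,-0.001,0, 1,0,0,-0.001,0, 1,-0.001,0.004,-0.001,0, 1,-0.002,0.01,-0.001,0, 1,-0.003,0.016,-0.001,0, 1,-0.003,0.016,-0.001,0, 1,-0.003,0.016,-0.001,0, 1,-0.003,0.016,-0.001,0]' >/dev/null && python3 meas.py
```

```text
33.3667 loc [-0.0007 -0.0598  0.0306] [-1.  -1.6  5.8]
red [([0.058, -0.1225, 0.0685], 15)]
green [([0.058, -0.0856, 0.0656], 40)]
```

```bash
python3 -m crank '[1,-0.001,0.006,0,0, 1,-0.002,0.012,0,0, 1,-0.003,0.018,0,0, 1,-0.004,0.024,0,0, 1,-0.004,0.025,0,0, 1,-0.004,0.025,0,0, 1,-0.004,0.025,0,0, 1,-0.004,0.025,0,0]' >/dev/null && python3 meas.py
```

```text
34.0833 loc [-0.0007 -0.0496  0.0304] [-1.8 -2.2  6.3]
red [([0.058, -0.111, 0.0673], 14)]
green [([0.058, -0.0856, 0.0656], 40)]
```

```bash
python3 -m crank '[1,0,0,0.012,0, 1,0,0,0.015,0, 1,0.007,-0.04,0.015,0, 1,0.007,-0.04,0.015,0, 1,0.007,-0.04,0.01,0, 1,0.007,-0.04,0.004,0, 1,0.007,-0.04,0,0, 1,0.007,-0.04,0,0]' >/dev/null && python3 chk.py; python3 meas.py
```

```text
z 0.0305 Fz 7.0 [-0.0006 -0.0642  0.0305] [-2.5 -1.5  7. ]
34.8 loc [-0.0007 -0.0642  0.0306] [-1.7 -0.6  5.7]
red [([0.058, -0.111, 0.0673], 14)]
green [([0.058, -0.0856, 0.0656], 40)]
```

```bash
python3 -m crank '[1,-0.001,0.006,0,0, 1,-0.002,0.012,0,0, 1,-0.003,0.018,0,0, 1,-0.004,0.024,0,0, 1,-0.005,0.03,0,0, 1,-0.006,0.036,0,0, 1,-0.006,0.036,0,0, 1,-0.006,0.036,0,0]' >/dev/null && python3 meas.py
```

```text
35.5167 loc [-0.0008 -0.05    0.0305] [-2.1 -2.2  5.4]
red [([0.058, -0.0946, 0.0688], 15)]
green [([0.058, -0.0856, 0.0656], 40)]
```

```bash
python3 -m crank '[1,0,0,0.012,0, 1,0,0,0.015,0, 1,0.006,-0.034,0.015,0, 1,0.006,-0.034,0.015,0, 1,0.006,-0.034,0.01,0, 1,0.006,-0.034,0.004,0, 1,0.006,-0.034,0,0, 1,0.006,-0.034,0,0]' >/dev/null && python3 chk.py; python3 -m crank '[1,-0.001,0.005,0,0, 1,-0.002,0.01,0,0, 1,-0.003,0.015,0,0, 1,-0.003,0.02,0,0, 1,-0.003,0.02,0,0, 1,-0.003,0.02,0,0, 1,-0.003,0.02,0,0, 1,-0.003,0.02,0,0]' >/dev/null && python3 meas.py;  python3 -c "
from h import *
d=imaging.get_image('scene');cv2.imwrite('pics/s6.png',cv2.resize(d['pixels'][165:235,265:345,::-1],None,fx=8,fy=8,interpolation=cv2.INTER_CUBIC))"
```

```text
z 0.0305 Fz 6.9 [-0.0005 -0.0644  0.0305] [-2.  -2.4  6.9]
36.9 loc [-0.0006 -0.0566  0.0306] [-1.4 -1.9  6.5]
red [([0.058, -0.0856, 0.0682], 12)]
green [([0.058, -0.0825, 0.0667], 14), ([0.058, -0.0923, 0.0539], 4)]
```

View pics/s6.png

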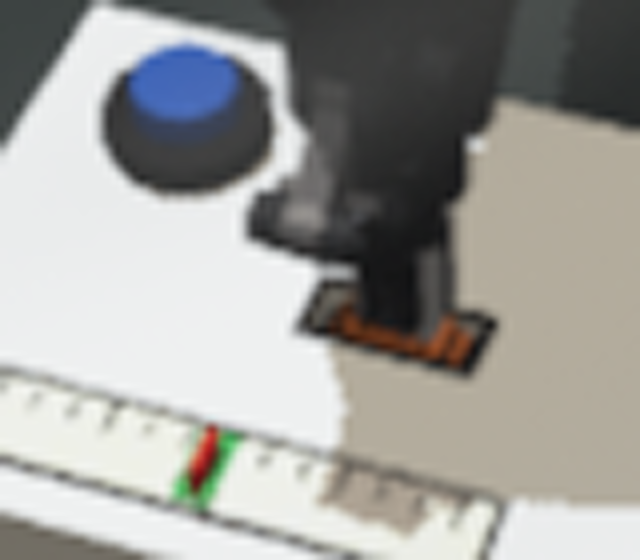

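The pointer is at (203,458), in the middle of the green band, with green visible on both sides; the measured difference is 0 mm. Next I'll lift and move over the button.

```bash
python3 -m crank '[1,0,0,0.04,0, 1,0,0,0.075,0, 1,0,0,0.075,0, 1,-0.072,-0.21,0.075,0, 1,-0.072,-0.21,0.075,0, 1,-0.072,-0.21,0.075,0, 1,-0.072,-0.21,0.075,0, 1,-0.072,-0.21,0.075,0]' >/dev/null; python3 chk.py; python3 -m crank '[1,0,0,-0.005,0, 1,0,0,-0.01,0, 1,0,0,-0.015,0, 1,0,0,-0.015,0, 1,0,0,-0.015,0, 1,0,0,-0.015,0, 1,0,0,-0.015,0, 1,0,0,-0.015,0]' >/dev/null; python3 meas.py
```

```text
z 0.0598 Fz -0.5 [-0.0436 -0.1341  0.0598] [ 0.6  0.2 -0.5]
38.3333 loc [-0.0433 -0.1336  0.0541] [-0.5  0.2 -0.2]
red [([0.058, -0.0859, 0.069], 12)]
green [([0.058, -0.0821, 0.0674], 13), ([0.058, -0.0923, 0.0539], 4)]
```

```bash
python3 -m crank '[1,0,0,-0.001,0, 1,0,0,-0.002,0, 1,0,0,-0.003,0, 1,0,0,-0.004,0, 1,0,0,-0.004,0, 1,0,0,-0.004,0, 1,0,0,-0.004,0, 1,0,0,-0.004,0]' >/dev/null; python3 chk.py &&
python3 -m crank '[1,0,0,-0.001,0, 1,0,0,-0.002,0, 1,0,0,-0.003,0, 1,0,0,-0.004,0, 1,0,0,-0.004,0, 1,0,0,-0.004,0, 1,0,0,-0.004,0, 1,0,0,-0.004,0]' >/dev/null && python3 chk.py &&
python3 -m crank '[1,0,0,-0.001,0, 1,0,0,-0.002,0, 1,0,0,-0.003,0, 1,0,0,-0.004,0, 1,0,0,-0.004,0, 1,0,0,-0.004,0, 1,0,0,-0.004,0, 1,0,0,-0.004,0]' >/dev/null && python3 chk.py &&
python3 -m crank '[1,0,0,-0.001,0, 1,0,0,-0.002,0, 1,0,0,-0.003,0, 1,0,0,-0.004,0, 1,0,0,-0.004,0, 1,0,0,-0.004,0, 1,0,0,-0.004,0, 1,0,0,-0.004,0]' >/dev/null && python3 chk.py &&
python3 -m crank '[1,0,0,-0.001,0, 1,0,0,-0.002,0, 1,0,0,-0.003,0, 1,0,0,-0.004,0, 1,0,0,-0.004,0, 1,0,0,-0.004,0, 1,0,0,-0.004,0, 1,0,0,-0.004,0]' >/dev/null && python3 chk.py &&
python3 -m crank '[1,0,0,-0.001,0, 1,0,0,-0.002,0, 1,0,0,-0.003,0, 1,0,0,-0.004,0, 1,0,0,-0.004,0, 1,0,0,-0.004,0, 1,0,0,-0.004,0, 1,0,0,-0.004,0]' >/dev/null && python3 chk.py
```

```text
z 0.0525 Fz -0.6 [-0.0433 -0.1336  0.0525] [-0.3 -0.  -0.6]
   z 0.0509 Fz 1.1 [-0.0433 -0.1336  0.0509] [0.5 0.1 1.1]
   z 0.0493 Fz 0.3 [-0.0433 -0.1336  0.0493] [-0.4  0.2  0.3]
   z 0.0477 Fz 2.2 [-0.0433 -0.1337  0.0477] [-1.2  0.2  2.2]
```

```bash
python3 -m crank '[1,0,0,-0.001,0, 1,0,0,-0.002,0, 1,0,0,-0.003,0, 1,0,0,-0.004,0, 1,0,0,-0.004,0, 1,0,0,-0.004,0, 1,0,0,-0.004,0, 1,0,0,-0.004,0]' >/dev/null; python3 chk.py; python3 -m crank '[1,0,0,-0.001,0, 1,0,0,-0.002,0, 1,0,0,-0.002,0, 1,0,0,-0.003,0, 1,0,0,-0.003,0, 1,0,0,-0.003,0, 1,0,0,-0.003,0, 1,0,0,-0.003,0]' >/dev/null; python3 chk.py
```

```text
z 0.0461 Fz 4.6 [-0.0433 -0.1336  0.0461] [-1.1 -0.6  4.6]
   z 0.0450 Fz 5.8 [-0.0433 -0.1336  0.045 ] [-1.4 -0.7  5.8]
```

```bash
python3 -m crank '[1,0,0,-0.001,0, 1,0,0,-0.001,0, 1,0,0,-0.001,0, 1,0,0,-0.001,0, 1,0,0,-0.001,0, 1,0,0,-0.001,0, 1,0,0,-0.001,0, 1,0,0,-0.001,0]' >/dev/null; python3 chk.py; python3 -m crank '[1,0,0,0.01,0, 1,0,0,0.03,0, 1,0,0,0.08,0, 1,0,0,0.15,0, 1,0,0,0.2,0, 1,0,0,0.2,0, 1,0,0,0.2,0, 1,0,0,0.2,0]' >/dev/null; python3 meas.py; python3 -c "
from h import *
d=imaging.get_image('scene');cv2.imwrite('pics/s7.png',cv2.resize(d['pixels'][150:280,190:510,::-1],None,fx=2.5,fy=2.5,interpolation=cv2.INTER_CUBIC))"
```

```text
z 0.0446 Fz 5.2 [-0.0432 -0.1336  0.0446] [-1.4 -0.   5.2]
43.7167 loc [-0.0443 -0.1336  0.1233] [-0.2  0.6 -0.6]
red [([0.058, -0.0859, 0.069], 12)]
green [([0.058, -0.0821, 0.0674], 13), ([0.058, -0.0923, 0.0539], 4)]
```

View pics/s7.png

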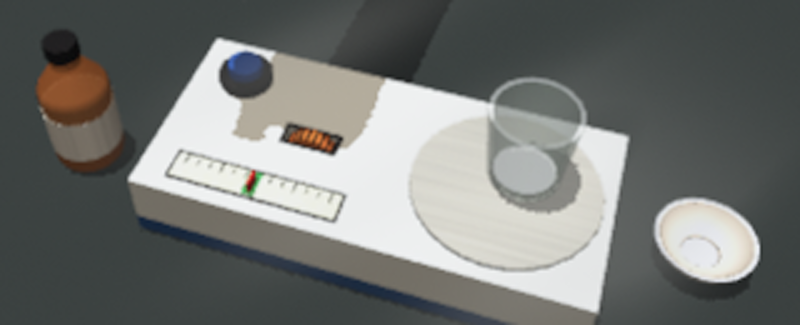

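The final picture shows the pointer inside the green band at (250,182), the button back up at (245,70), and the bottle, beaker and dish where they were. The robot is touching nothing.

```bash
python3 -c "
from station import env
print(env.sign_off())"
```

```text
the job is handed in; nothing more can be done
None
```

I rolled the thumbwheel until the pointer stood mid-band, then pressed the start button (about 4 mm by the force reading, peak about 6 N) and let it up; wheel force read 7 N or less, the beaker, bottle and dish stayed in place, and I handed the job in at about 44 s.

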